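# Open the load-cell terminal box and press the calibration key

## Task

Open the grey terminal box: press its red snap tab in until it is fully home, then push the released yellow cover along its guides, right off its seat and onto the parking half of the box, and press the blue calibration key this uncovers fully down, then let it come up again. Only press and push with the fingertips: the cover must not be lifted or tipped, and the loose test pieces and the spanner are to be left where they are.

Things in the scene. Friction and masses are not known exactly. Their poses are not given: they have to be found in the camera images.
- termbox: Grey terminal box fixed to the table, 108 (x) by 220 (y) by 74 mm high. Origin: centre of its underside, z up. The cover slides along its +y. The seat half (y -103 to -23 mm) is an open well, 72 mm wide in x, under the cover; the parking half (+y) has a floor 56 mm up. Runners 60 mm up (36 to 46 mm either side of the middle) carry the cover all along; guide walls outside them reach 70 mm.
- seat (a point): Middle of the seat, 60 mm up at (0, -63) mm in the box's frame. Over the seat (y below -30 mm) two aluminium keeper lips, 70 to 74 mm up, reach in over the cover's edges to 40 mm either side of the middle, so the cover cannot be lifted there. The end wall behind it, at y = -104.5 mm, is 70 mm high.
- end_stop (a point): Top middle of the inner face of the end stop at the parking end, (0, 104.5, 70) mm in the box's frame. The cover meets it when its origin is at y = +64.5 mm.
- cover: Yellow flat cover, loose, 90 (x) by 80 (y) by 8 mm, about 0.1 kg. Origin: centre of its underside, on the seat at about (0, -63, 60) mm in the box's frame at the start, axes as the box's. Once the tab is in it slides to the box's +y under a push of 2 N or less, and stays where it is left. It is off its seat when its origin is beyond y = +17 mm in the box's frame.
- cover_rib (a point): Top centre of the black push rib on the cover, 24 mm above the cover's underside. The rib runs across the cover's middle: 56 mm (x) by 8 mm (y), rising 16 mm above the cover's top face. 36 mm of flat cover lie on either side of it.
- tab (a joint): Red snap tab: travel pressed straight down, m. 0 = out, 10 mm above the parking floor, right at the cover's +y edge and blocking it; 0.010 = fully home, flush with the parking floor. The cover passes over it from about 0.007 on. It moves at about 5 N and stays in once pressed.
- tab_top (a point): Centre of the red tab's top face, 40 mm (x) by 42 mm (y), at (0, 1, 66) mm in the box's frame when out; it moves with the tab.
- calkey (a joint): Blue round calibration key in the well, under the cover at the start: travel pressed straight down, m. 0 = up, 0.006 = fully down. It springs back; about 5 N holds it fully down.
- calkey_top (a point): Centre of the key's top face, 26 mm across, at (0, -63, 56) mm in the box's frame when up. Room in the well around it, above 44 mm height: 36 mm to either side in x, 35 mm to either side in y. With the cover off, nothing stands above it.
- canister: Sealed grey tin test canister, 69 mm across, 89 mm high, upright and loose. Origin: centre of its underside. Leave it alone.
- puck_a: Blue polyethylene test puck, 60 mm across, 22 mm high, loose. Origin: centre of its underside. Leave it alone.
- puck_b: Second blue test puck, the same as the first. Leave it alone.
- weight: Orange rubber-jacketed steel weight, 58 mm across, 58 mm high with its steel knob, loose. Origin: centre of its underside. Leave it alone.
- spanner: Zinc-plated spanner, 150 mm long, lying flat and loose along its own x, to the left of the box. Leave it alone.
Mind the look-alikes: they are no part of the job. Several things have the shape of the termbox; the one meant has the colours described above.

How it is judged (in metres and radians):
On the way, in this order (a step that is already met when the one before it is completed fails the run):
1. the red snap tab is pressed in (at least 7.5 of its 10 mm) while the cover still sits on its seat (value of joint tab above 0.0075 m and y of cover in the frame of termbox below -0.05 m), for 0.1 s.
2. the cover is pushed wholly off its seat, lying flat on the runners (y of cover in the frame of termbox above 0.017 m and z of cover in the frame of termbox below 0.064 m), for 0.2 s.
3. the blue key is pressed down (at least 4.5 of its 6 mm) with the cover still off its seat (value of joint calkey above 0.0045 m and y of cover in the frame of termbox above 0.017 m), for 0.1 s.
At the end, for the whole second after the job is handed in: The cover lies flat and still on the runners of the parking half, wholly off its seat (its origin 17 to 68 mm along the box's y, within 6 mm in x and 3 mm in height), and the blue key is up again (under 1.5 mm) (y of cover in the frame of termbox between 0.017 and 0.068 m and x of cover in the frame of termbox between -0.006 and 0.006 m and z of cover in the frame of termbox between 0.057 and 0.063 m and angle between cover's own z axis and vertical below 0.06 rad and linear speed of cover below 0.01 m/s and value of joint calkey below 0.0015 m); the robot touches nothing.
It fails at once if the cover is lifted by 8 mm or more off its runners (z of cover in the frame of termbox above 0.068 m).
It fails at once if the cover is tipped by more than 0.2 rad (angle between cover's own z axis and vertical above 0.2 rad).
It fails at once if a test piece or the spanner is moved by more than 15 mm (distance of any of canister, puck_a, puck_b, weight, spanner from where it was at the start of the episode above 0.015 m).
It also fails if it takes over 42 s, if anything falls off the work surface, if the arm or the gripper's body presses on something with over 40 N, if the wrist force passes 120 N, or if a joint passes its speed limit or range.

## Robot

A 6-joint arm with a two-finger parallel gripper is mounted at the origin on the work surface. World frame = base frame: x ahead of the robot, y to its left, z up, the work surface at z = 0. Lengths are in m, angles in degrees, forces in N, time in s.
With the tool pointing down it reaches from about 0.325 to 0.775 m from the base axis. Payload 5.5 kg.
Tool frame: the origin (TCP) lies midway between the tips of the shut fingers; the grasp point (between the pads) lies 19 mm behind it (env.pinch_z is the z of the grasp point in the tool frame, in m); z points along the fingers, y is the direction in which the jaws open and shut (so a half turn about z gives the same grasp; the last joint's range is limited). The gripper opens to 85 mm and grips with 20 to 120 N. Pads are 22 mm wide; open, the fingers measure 114 mm over their backs; the gripper's body (76 mm by 85 mm) begins 54 mm behind the grasp point. The pads swing forward as they close: fully open they stand 13 mm farther back than shut.
Start: joints at [67.626, 5.22, 70.514, -0, 104.267, -3.249], TCP at [0.197, 0.567, 0.231] pointing down, gripper open.
Joint ranges: [-164.24, 164.24], [-49.07, 125.15], [9.68, 141.18], [-86.29, 266.29], [3.28, 154.24], [-151.56, 151.56]. Speed limits (degrees/s): [147.25, 147.25, 172.46, 180, 180, 180].

## Interface

Orientations are given as a 3x3 rotation matrix whose columns are the frame's x, y, z axes.
In Python, from rig import env gives the robot as it stands.
- The arm moves only by the shell command python3 -m pendant 'ROWS' [OPENING] [FORCE]. ROWS is a JSON object of lists of equal length, an entry for each row: "dp": the shift along the tool's x, y, z scaled (see below), a list of three; "rotation": the turn, a rotation vector about the tool's x, y, z scaled (see below), a list of three. A call has 1 to 12 rows; each row is the pose to reach, as a shift and turn from the pose commanded when the call began, along the tool's axes at that moment; what a row does not reach only later rows make up. The controller multiplies each number of a shift by 0.4 m and each number of a turn by 45 degrees. A row lasts 1/12 s, in which the tool goes at most 41.7 mm and 7.16 degrees, less where a joint would pass 70% of its speed; a pose out of reach is approached as far as the arm can. A call with a number of a shift or a turn outside -1 to 1 is refused whole. A call with a gripper value outside its range is refused whole. OPENING is the opening, from -1 (shut) to 1 (fully open), so that 0 is half open, set as the call begins (- or left out, the last holds). The fingers move at their own pace and stop on an object; FORCE is the grip in N (left out, the last holds). Time passes only in rows, so rows that repeat a pose let the fingers close. It gives the time, the measured TCP pose, the force and the opening at its end, in the units of the state.
- env.observe(): the state, without advancing time (a new reading comes with each control period).
- env.capture(name): name is "scene" or "top"; returns a dict with "frame" (400x640x3 uint8, blue, green, red), "camera_matrix" (3x3 intrinsics, pixels), "dist" ([k1, k2, p1, p2, k3] as OpenCV has them; the pictures are not rectified), "rvec" (rotation vector, rad) and "tvec" (3), from world to camera coordinates, as OpenCV has them. Camera axes: x right, y down, z forward; pixel columns grow to the right and rows downward; lengths in m; the calibration is good to about 2 mm. A picture is of the moment at which its call begins. There is no depth.
- env.job_done(): hands the job in, once; it reports no verdict.
The state is a dict: "t": time; "qpos": joint angles; "joint_vel": joint speeds; "tau": joint torques, N m; "tool_pos": TCP position; "ee_rot": TCP orientation; "contact_force": force on the tool from outside, world axes, zero at the start; "wrist_torque": the same for the moment, N m; "grip_width": opening from 0.0 (shut) to 1.0 (fully open).
Only numpy, scipy, OpenCV 4.12 (cv2) and the standard library are available. Lean on these libraries where they do the work, as an engineer would, in place of code of your own. Each camera call takes 0.05 s, during which the arm holds its last target. There are 200 camera calls.

## Working session

There is one attempt and no reset: what is moved stays moved. The work goes in short steps, Python scripts to look and compute and a shell command to move; the robot and the scene stay as the last step left them, time stands still between calls to the robot, and variables do not carry over. Pictures are saved under pics/ and viewed, about 8 in all and at most 12, crops included, and the job is handed in when it is done.

```bash
ls; mkdir -p pics; python3 - <<'E'
from rig import env
import cv2
for n in("scene","top"):
    c=env.capture(n);cv2.imwrite(f"pics/{n}0.png",c["frame"]);print(n,c["camera_matrix"],c["dist"],c["rvec"],c["tvec"])
s=env.observe();print(s["t"],s["tool_pos"],s["ee_rot"],s["grip_width"],env.pinch_z)
E
```

```text
pics
scene [[407.88327223   0.         317.52364125]
 [  0.         407.88327223 204.91354341]
 [  0.           0.           1.        ]] [-0.06420702  0.          0.          0.          0.        ] [ 0.87762577  2.50099089 -1.14810069] [ 0.38427338 -0.1792153   1.45016949]
top [[401.24464731   0.         312.01525254]
 [  0.         401.24464731 200.12378506]
 [  0.           0.           1.        ]] [-0.05536838  0.          0.          0.          0.        ] [ 2.0992362  -2.10466697  0.22687841] [0.03502796 0.53756852 0.99140723]
0.1 [0.19647209 0.56665311 0.23027269] [[-9.44807716e-01  3.27624660e-01 -6.80158758e-04]
 [ 3.27625344e-01  9.44806374e-01 -1.59670422e-03]
 [ 1.19498651e-04 -1.73141572e-03 -9.99998494e-01]] 0.9962853002509152 -0.0187
```

View pics/scene0.png

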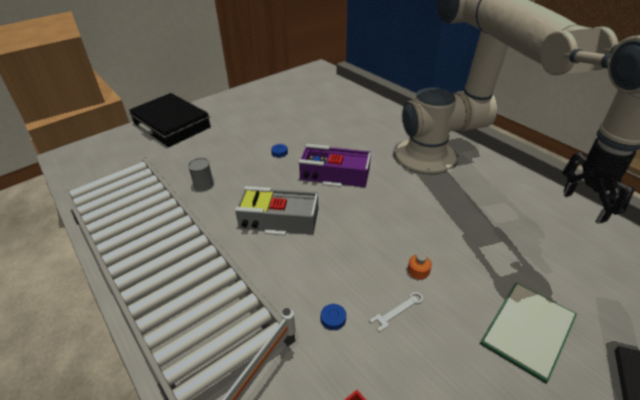

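View pics/top0.png

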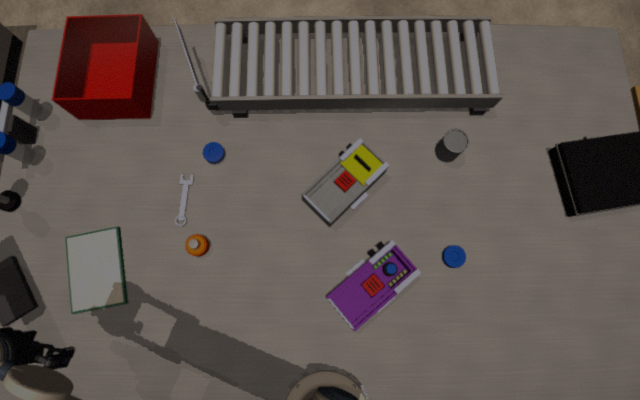

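The top view shows two box-shaped things. One is grey with a yellow cover at about (345,180), the other purple with an uncovered key at about (372,285). The grey one with the yellow cover and red tab fits the description. I'll measure it and enlarge it to confirm.

```bash
cat > h.py <<'E'
import cv2,numpy as np
from rig import env
def ray(c,uv,z):
    p=cv2.undistortPoints(np.float64([[uv]]),c["camera_matrix"],c["dist"])[0,0]
    R=cv2.Rodrigues(c["rvec"])[0];o=-R.T@np.ravel(c["tvec"]);d=R.T@np.array([*p,1]);return o+d*(z-o[2])/d[2]
def proj(c,P): return cv2.projectPoints(np.float64(P),c["rvec"],c["tvec"],c["camera_matrix"],c["dist"])[0][:,0]
def blob(c,lo,hi,roi):
    x0,y0,x1,y1=roi;h=cv2.cvtColor(c["frame"],cv2.COLOR_BGR2HSV)[y0:y1,x0:x1]
    m=cv2.inRange(h,lo,hi);k=max(cv2.findContours(m,0,2)[0],key=cv2.contourArea)
    r=cv2.minAreaRect(k);return np.array(r[0])+[x0,y0],cv2.boxPoints(r)+[x0,y0],cv2.contourArea(k)
E
python3 - <<'E'
from h import *
np.set_printoptions(precision=4,suppress=True)
Y=((22,120,90),(35,255,255));Rd=((0,120,60),(8,255,255))
for n,roi in(("top",(290,130,400,235)),("scene",(225,180,325,240))):
    c=env.capture(n)
    y,yb,ya=blob(c,*Y,roi);r,rb,ra=blob(c,*Rd,roi)
    Yw=ray(c,y,.068);Rw=ray(c,r,.066);d=Rw-Yw
    print(n,y,r,ya,ra,"Y",Yw,"R",Rw,"dist",np.hypot(*d[:2]),"yaw",np.degrees(np.arctan2(-d[0],d[1])))
    print(np.array([ray(c,p,.068)[:2] for p in yb]).tolist(),np.array([ray(c,p,.066)[:2] for p in rb]).tolist())
    x0,y0,x1,y1=roi;cv2.imwrite(f"pics/{n}c.png",cv2.resize(c["frame"][y0:y1,x0:x1],None,fx=5,fy=5,interpolation=2))
E
```

```text
top [361.0125 163.3867] [344.75 180.75] 821.0 233.5 Y [ 0.6353 -0.0967  0.068 ] R [ 0.5882 -0.0527  0.066 ] dist 0.06445242038037372 yaw 46.94058246131556
[[0.6366702952825707, -0.03849099892527896], [0.6969033666970099, -0.09359231532036612], [0.6340203472017101, -0.15490938057627401], [0.5753709840165483, -0.09971063455645722]] [[0.5862873596089326, -0.023020288961938355], [0.619125337857626, -0.055279381252264836], [0.5901924690621789, -0.08234534885881699], [0.5577529245843211, -0.05008982580605774]]
scene [256.032 198.824] [277.  203.5] 349.0 146.0 Y [ 0.6329 -0.1023  0.068 ] R [ 0.5963 -0.0482  0.066 ] dist 0.06532519520015923 yaw 34.157197026298704
[[0.6844932036127516, -0.1061007001363875], [0.633029658371814, -0.17500036913218464], [0.5795575639958234, -0.09837458619580941], [0.6328640755597186, -0.0347095809218837]] [[0.6006220387437909, -0.08346464993573133], [0.5646363168825366, -0.053729964278238174], [0.592028125110161, -0.014146790782483931], [0.6269558667928596, -0.04289931406913228]]
```

View pics/topc.png

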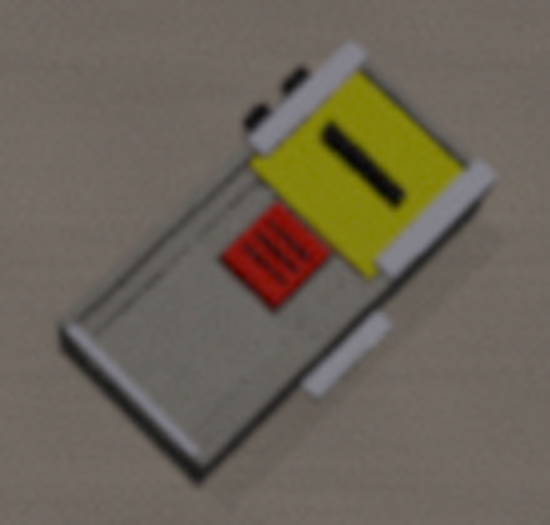

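The crop confirms it: grey body, yellow cover with a black rib near full-image (362,163), red tab at (345,181) and the parking half to the lower left. Next I'll get the yaw from the rib, tab and end stop, then work out the approach shift.

```bash
cat >> h.py <<'E'
from scipy.spatial.transform import Rotation as Ro
def want(P,yaw,signx=1):
    s=env.observe();R=np.array(s["ee_rot"]);a=np.radians(yaw)
    y=np.array([np.cos(a),np.sin(a),0]);z=np.array([0,0,-1.]);W=np.c_[np.cross(y,z),y,z]
    print("t",s["t"],"pos",np.round(s["tool_pos"],4),"F",np.round(s["contact_force"],1),"dp",np.round(R.T@(np.array(P)-s["tool_pos"])/.4,3),"rot",np.round(Ro.from_matrix(R.T@W).as_rotvec(degrees=True)/45,3))
E
python3 - <<'E'
from h import *
c=env.capture("top")
h=cv2.cvtColor(c["frame"],cv2.COLOR_BGR2HSV)
m=(h[150:178,350:376,2]<60).astype('uint8');k=max(cv2.findContours(m,0,2)[0],key=cv2.contourArea);r=cv2.minAreaRect(k)
rb=np.array(r[0])+[350,150];print(r,rb,cv2.contourArea(k))
A=[ray(c,rb,.084),ray(c,(344.75,180.75),.066),(ray(c,(305,196),.07)+ray(c,(331,221.6),.07))/2]
Y=[-63,1,106];A=np.array(A)[:,:2]
print(A)
for i,j in((0,1),(1,2),(0,2)):
    d=A[j]-A[i];print(i,j,np.hypot(*d),np.degrees(np.arctan2(-d[0],d[1])))
e=ray(c,(305,196),.07)-ray(c,(331,221.6),.07);print("endstop",e,np.degrees(np.arctan2(e[1],e[0])))
yaw=46.5
want((*A[1],.15),yaw)
E
```

```text
((12.000001907348633, 12.500001907348633), (20.506101608276367, 3.535534143447876), 45.0) [362.00000191 162.50000191] 53.0
[[ 0.6325898  -0.09736987]
 [ 0.58823661 -0.05266384]
 [ 0.51259402  0.01841579]]
0 1 0.06297488097527822 44.77300415133508
1 2 0.1037984337787792 46.7812840332628
0 2 0.16674923834598795 46.022965828304486
endstop [0.06761704 0.06676425 0.        ] 44.63639954351851
t 0.25 pos [0.1965 0.5668 0.2307] F [-1.   0.6  0.4] dp [-1.433 -1.142  0.203] rot [-0.001  0.     0.542]
```

```bash
python3 -m pendant '{"dp":[[-0.9,-0.72,0],[-0.9,-0.72,0],[-0.9,-0.72,0],[-0.9,-0.72,0],[-0.9,-0.72,0],[-0.9,-0.72,0],[-0.9,-0.72,0],[-0.9,-0.72,0],[-0.9,-0.72,0],[-0.9,-0.72,0],[-0.9,-0.72,0],[-0.9,-0.72,0]],"rotation":[[0,0,0.53],[0,0,0.53],[0,0,0.53],[0,0,0.53],[0,0,0.53],[0,0,0.53],[0,0,0.53],[0,0,0.53],[0,0,0.53],[0,0,0.53],[0,0,0.53],[0,0,0.53]]}' -1 20
cat >> h.py <<'E'
YAW=46.0;O=np.array([.5882,-.0540])
def box(x,y,z):
    a=np.radians(YAW);return (*(O+np.array([[np.cos(a),-np.sin(a)],[np.sin(a),np.cos(a)]])@[x,y]),z)
E
python3 -c "
from h import *
want(box(0,.003,.11),YAW)"
```

```text
t: 1.25
tool_pos: [0.445, 0.1712, 0.2309]
ee_rot: [[-0.727, 0.687, 0.001], [0.687, 0.727, -0.003], [-0.003, -0.001, -1.0]]
contact_force: [-0.3, 0.1, -0.2]
grip_width: 0.0
t 1.25 pos [0.445  0.1712 0.2309] F [-0.3  0.1 -0.2] dp [-0.639 -0.163  0.304] rot [-0.002  0.003  0.013]
```

```bash
python3 -m pendant '{"dp":[[-0.64,-0.163,0.304],[-0.64,-0.163,0.304],[-0.64,-0.163,0.304],[-0.64,-0.163,0.304],[-0.64,-0.163,0.304],[-0.64,-0.163,0.304],[-0.64,-0.163,0.304],[-0.64,-0.163,0.304],[-0.64,-0.163,0.304],[-0.64,-0.163,0.304],[-0.64,-0.163,0.304]],"rotation":[[0,0,0.013],[0,0,0.013],[0,0,0.013],[0,0,0.013],[0,0,0.013],[0,0,0.013],[0,0,0.013],[0,0,0.013],[0,0,0.013],[0,0,0.013],[0,0,0.013]]}'
python3 - <<'E'
from h import *
want(box(0,.003,.07),YAW)
P=np.array(env.observe()["tool_pos"])
for n,r in(("scene",(225,150,325,240)),("top",(290,130,400,235))):
    c=env.capture(n);f=cv2.resize(c["frame"][r[1]:r[3],r[0]:r[2]],None,fx=4,fy=4,interpolation=2)
    for q,col in((P,(0,255,0)),(box(0,.001,.066),(255,0,255)),(box(0,-.063,.084),(255,0,255))):
        u=(proj(c,[q])[0]-r[:2])*4;cv2.circle(f,tuple(int(v) for v in u),3,col,-1)
    f=cv2.copyMakeBorder(f,0,420-f.shape[0],0,440-f.shape[1],0)
    cv2.imwrite(f"pics/a_{n}.png",f)
cv2.imwrite("pics/a.png",cv2.resize(np.hstack([cv2.imread("pics/a_scene.png"),cv2.imread("pics/a_top.png")]),(800,382)))
E
```

```text
t: 2.17
tool_pos: [0.5854, -0.0442, 0.1109]
ee_rot: [[-0.726, 0.688, 0.002], [0.688, 0.726, 0.0], [-0.001, 0.001, -1.0]]
contact_force: [-0.3, 0.4, 0.0]
grip_width: -0.002
t 2.1667 pos [ 0.5854 -0.0442  0.1109] F [-0.3  0.4  0. ] dp [-0.014 -0.013  0.102] rot [0.002 0.001 0.011]
```

View pics/a.png

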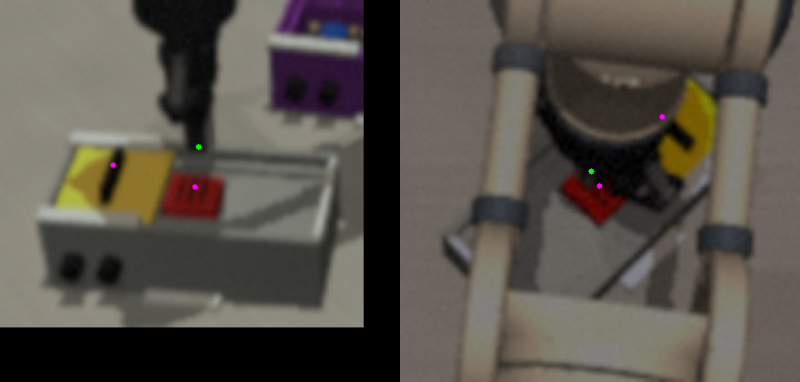

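The fingertips are above the tab, with the projected TCP on the tips at (198,147) of the left half. The projected tab centre sits on the red tab in both views. Next I press straight down.

```bash
python3 -m pendant '{"dp":[[-0.014,-0.013,0.05],[-0.014,-0.013,0.095],[-0.014,-0.013,0.108],[-0.014,-0.013,0.115],[-0.014,-0.013,0.122],[-0.014,-0.013,0.128],[-0.014,-0.013,0.134],[-0.014,-0.013,0.138],[-0.014,-0.013,0.138],[-0.014,-0.013,0.138]],"rotation":[[0,0,0.01],[0,0,0.01],[0,0,0.01],[0,0,0.01],[0,0,0.01],[0,0,0.01],[0,0,0.01],[0,0,0.01],[0,0,0.01],[0,0,0.01]]}'
python3 -c "
from h import *
want(box(0,.003,.055),YAW)"
```

```text
t: 3.1
tool_pos: [0.586, -0.0524, 0.056]
ee_rot: [[-0.72, 0.694, 0.001], [0.694, 0.72, 0.0], [-0.001, 0.001, -1.0]]
contact_force: [-3.4, 1.6, 4.3]
grip_width: -0.005
t 3.1 pos [ 0.586  -0.0524  0.056 ] F [-3.4  1.6  4.3] dp [0.001 0.001 0.003] rot [0.002 0.001 0.001]
```

```bash
python3 -m pendant '{"dp":[[0,0,0.003],[0,0,0.006],[0,0,0.006],[0,0,0.006]],"rotation":[[0,0,0],[0,0,0],[0,0,0],[0,0,0]]}'
```

```text
t: 3.43
tool_pos: [0.5861, -0.0524, 0.0559]
ee_rot: [[-0.72, 0.694, 0.002], [0.694, 0.72, 0.0], [-0.002, 0.002, -1.0]]
contact_force: [-8.6, 3.5, 13.5]
grip_width: -0.001
```

Force rose to 13.5 N with no further travel, so the tab is home. Now I lift and go behind the rib.

```bash
python3 -m pendant '{"dp":[[0,0,-0.08],[0,0,-0.145],[-0.1,0,-0.145],[-0.18,0,-0.145],[-0.23,0,-0.145],[-0.23,0,-0.145],[-0.23,0,-0.145],[-0.23,0,-0.145]],"rotation":[[0,0,0],[0,0,0],[0,0,0],[0,0,0],[0,0,0],[0,0,0],[0,0,0],[0,0,0]]}'
python3 - <<'E'
from h import *
want(box(0,-.088,.073),YAW)
P=np.array(env.observe()["tool_pos"])
c=env.capture("scene");r=(225,150,325,240);f=cv2.resize(c["frame"][r[1]:r[3],r[0]:r[2]],None,fx=6,fy=6,interpolation=2)
for q,col in((P,(0,255,0)),(box(0,-.088,.068),(255,0,255)),(box(0,.106,.07),(255,0,255))):
    u=(proj(c,[q])[0]-r[:2])*6;cv2.circle(f,tuple(int(v) for v in u),3,col,-1)
cv2.imwrite("pics/b.png",f)
E
```

```text
t: 4.1
tool_pos: [0.6517, -0.1164, 0.11]
ee_rot: [[-0.719, 0.695, -0.0], [0.695, 0.719, 0.0], [0.0, 0.0, -1.0]]
contact_force: [0.1, 0.4, 0.0]
grip_width: -0.0
t 4.1 pos [ 0.6517 -0.1164  0.11  ] F [0.1 0.4 0. ] dp [0.002 0.002 0.093] rot [ 0.    -0.001  0.   ]
```

View pics/b.png

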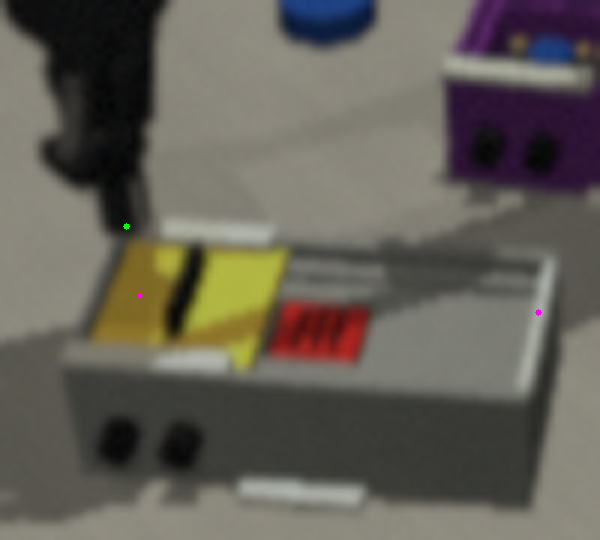

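The tab is flush at (320,330), and the cover is still seated with its rib at (187,290). The tip is behind the rib. I descend to about 4 mm above the cover.

```bash
python3 -m pendant '{"dp":[[0,0.004,0.05],[0,0.004,0.085],[0,0.004,0.092],[0,0.004,0.092],[0,0.004,0.092]],"rotation":[[0,0,0],[0,0,0],[0,0,0],[0,0,0],[0,0,0]]}'
python3 -c "
from h import *
want(box(0.0015,.025,.073),YAW)"
```

```text
t: 4.57
tool_pos: [0.6526, -0.1154, 0.0733]
ee_rot: [[-0.719, 0.694, -0.001], [0.694, 0.719, 0.0], [0.001, -0.0, -1.0]]
contact_force: [0.3, -0.5, 0.1]
grip_width: 0.003
t 4.5667 pos [ 0.6526 -0.1154  0.0733] F [ 0.3 -0.5  0.1] dp [0.285 0.002 0.001] rot [-0.    -0.001  0.   ]
```

```bash
python3 -m pendant '{"dp":[[0.012,0,0],[0.024,0,0],[0.036,0,0],[0.048,0,0],[0.06,0,0],[0.072,0,0],[0.084,0,0],[0.096,0,0],[0.108,0,0],[0.12,0,0],[0.132,0,0],[0.144,0,0]],"rotation":[[0,0,0],[0,0,0],[0,0,0],[0,0,0],[0,0,0],[0,0,0],[0,0,0],[0,0,0],[0,0,0],[0,0,0],[0,0,0],[0,0,0]]}'
python3 - <<'E'
from h import *
want(box(0.0015,.025,.073),YAW)
c=env.capture("scene");r=(225,150,325,240);f=cv2.resize(c["frame"][r[1]:r[3],r[0]:r[2]],None,fx=6,fy=6,interpolation=2)
cv2.imwrite("pics/d.png",f)
E
```

```text
t: 5.57
tool_pos: [0.6114, -0.0754, 0.0733]
ee_rot: [[-0.719, 0.695, 0.0], [0.695, 0.719, 0.0], [-0.0, 0.0, -1.0]]
contact_force: [3.3, -1.6, 1.1]
grip_width: -0.002
t 5.5667 pos [ 0.6114 -0.0754  0.0733] F [ 3.3 -1.6  1.1] dp [0.141 0.002 0.001] rot [ 0.  0. -0.]
```

View pics/d.png

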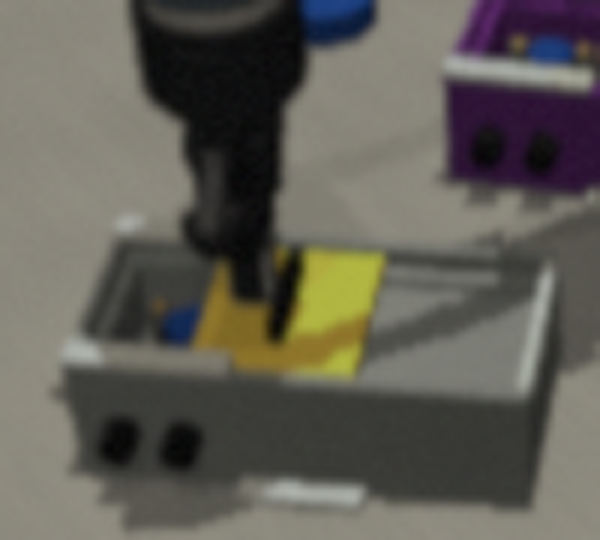

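The cover slides flat, its rib now at (285,295), and the blue key is showing at (182,325). I keep pushing.

```bash
python3 -m pendant '{"dp":[[0.012,0.002,0],[0.024,0.002,0],[0.036,0.002,0],[0.048,0.002,0],[0.06,0.002,0],[0.072,0.002,0],[0.084,0.002,0],[0.096,0.002,0],[0.108,0.002,0],[0.12,0.002,0],[0.132,0.002,0],[0.144,0.002,0]],"rotation":[[0,0,0],[0,0,0],[0,0,0],[0,0,0],[0,0,0],[0,0,0],[0,0,0],[0,0,0],[0,0,0],[0,0,0],[0,0,0],[0,0,0]]}'
python3 -m pendant '{"dp":[[-0.006,0,0],[-0.015,0,0],[-0.02,0,-0.05],[-0.02,0,-0.1],[-0.1,0,-0.1],[-0.2,0,-0.1],[-0.2,0,-0.1],[-0.2,0,-0.1],[-0.2,0,-0.1]],"rotation":[[0,0,0],[0,0,0],[0,0,0],[0,0,0],[0,0,0],[0,0,0],[0,0,0],[0,0,0],[0,0,0]]}'
python3 - <<'E'
from h import *
want(box(0.0015,-.063,.0555),YAW)
c=env.capture("scene");r=(225,150,325,240);f=cv2.resize(c["frame"][r[1]:r[3],r[0]:r[2]],None,fx=6,fy=6,interpolation=2)
for q in(box(0.0015,-.063,.056),box(0,.04,.084)):
    u=(proj(c,[q])[0]-r[:2])*6;cv2.circle(f,tuple(int(v) for v in u),3,(255,0,255),-1)
cv2.imwrite("pics/e.png",f)
E
```

```text
t: 6.62
tool_pos: [0.5702, -0.0348, 0.0732]
ee_rot: [[-0.719, 0.695, -0.0], [0.695, 0.719, 0.0], [0.0, -0.0, -1.0]]
contact_force: [2.0, 0.1, 0.0]
grip_width: 0.0
t: 7.37
tool_pos: [0.6279, -0.0909, 0.1124]
ee_rot: [[-0.719, 0.695, -0.002], [0.695, 0.719, 0.001], [0.002, -0.001, -1.0]]
contact_force: [-0.1, 0.9, 0.8]
grip_width: 0.002
t 7.3667 pos [ 0.6279 -0.0909  0.1124] F [-0.1  0.9  0.8] dp [-0.022  0.001  0.142] rot [-0.001 -0.002 -0.001]
```

View pics/e.png

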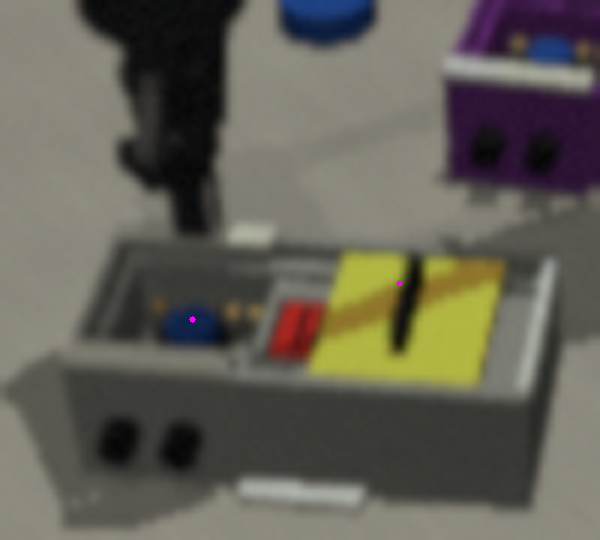

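The cover is parked flat with its rib at (405,305), at about y = +41 mm. The projected key centre lands on the blue key at (192,320). Now I press it.

```bash
python3 -m pendant '{"dp":[[-0.022,0.002,0],[-0.022,0.002,0.07],[-0.022,0.002,0.125],[-0.022,0.002,0.14],[-0.022,0.002,0.147],[-0.022,0.002,0.154],[-0.022,0.002,0.16],[-0.022,0.002,0.162],[-0.022,0.002,0.162],[-0.022,0.002,0.162],[-0.022,0.002,0.162]],"rotation":[[0,0,0],[0,0,0],[0,0,0],[0,0,0],[0,0,0],[0,0,0],[0,0,0],[0,0,0],[0,0,0],[0,0,0],[0,0,0]]}'
```

```text
t: 8.33
tool_pos: [0.6357, -0.0962, 0.0501]
ee_rot: [[-0.719, 0.695, 0.002], [0.695, 0.719, -0.0], [-0.002, 0.001, -1.0]]
contact_force: [-2.3, 1.7, 6.0]
grip_width: -0.0
```

Key travel is about 5.9 mm at 6 N. I press slightly more to confirm the bottom.

```bash
python3 -m pendant '{"dp":[[0,0,0.003],[0,0,0.005],[0,0,0.005],[0,0,0.005]],"rotation":[[0,0,0],[0,0,0],[0,0,0],[0,0,0]]}'
python3 -m pendant '{"dp":[[0,0,-0.03],[0,0,-0.08],[0,0,-0.16],[0,0,-0.25],[0,0,-0.35],[-0.1,0,-0.4],[-0.2,0,-0.4],[-0.3,0,-0.4],[-0.3,0,-0.4],[-0.3,0,-0.4]],"rotation":[[0,0,0],[0,0,0],[0,0,0],[0,0,0],[0,0,0],[0,0,0],[0,0,0],[0,0,0],[0,0,0],[0,0,0]]}'
python3 - <<'E'
from h import *
c=env.capture("scene");r=(225,150,325,240);f=cv2.resize(c["frame"][r[1]:r[3],r[0]:r[2]],None,fx=6,fy=6,interpolation=2)
cv2.imwrite("pics/f.png",f)
E
```

```text
t: 8.67
tool_pos: [0.6358, -0.0962, 0.0499]
ee_rot: [[-0.719, 0.695, 0.003], [0.695, 0.719, -0.0], [-0.002, 0.002, -1.0]]
contact_force: [-6.5, 1.3, 13.0]
grip_width: 0.002
t: 9.5
tool_pos: [0.7221, -0.1816, 0.2007]
ee_rot: [[-0.718, 0.696, -0.007], [0.696, 0.718, 0.002], [0.006, -0.003, -1.0]]
contact_force: [-0.0, 0.0, -0.7]
grip_width: -0.0
```

View pics/f.png

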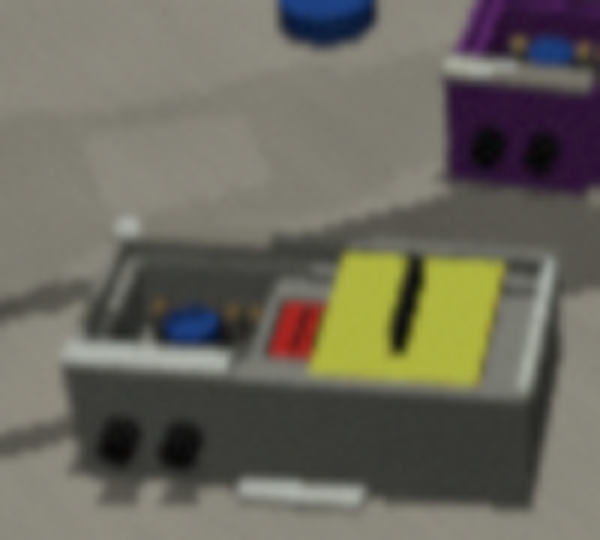

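The key is up again at (192,325), the cover is flat and parked with its rib at (405,305), and the arm is clear. I hand the job in.

```bash
python3 -c "
from rig import env
print(env.job_done())"
```

```text
the job is handed in; nothing more can be done
None
```

The job is done and handed in at about 9.6 s of the 42 s allowed. `env.job_done()` gives no verdict, so the results below are from my own readings.

- **Red tab:** I pressed it with the shut fingertips until it stopped at z = 55.9 mm. The force rose to 13.5 N with no further travel, and the picture showed it flush.
- **Cover:** I pushed it by its rib to about y = +41 mm in the box's frame, at no more than about 4 N measured. It stayed flat on the runners.
- **Blue key:** I pressed it to its stop, about 6 mm of travel, with the force again rising to 13 N. After release the last picture showed it up.
- **End state:** In the last picture the cover is flat and parked and the arm is clear, with contact force about zero. I did not measure the loose pieces again, but the arm never went near them at low height.
- **A disagreement:** The scene camera put the box several mm off to one side compared with the top camera. I used the top camera's figures with a 1.5 mm correction, and every contact landed as intended.

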